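Shut and lock the battery-bay cover of a competition robot

TASK

The robot's battery has been changed: close up its battery bay. Push the hinged cover down with a fingertip, then set a fingertip in the slot of its round latch and, pressing the cover home, turn the latch clockwise (seen from above) its full quarter turn until the cover is locked down. Nothing is to be grasped or lifted: do not swing the cover further open, leave the tools and parts around it where they are, and finish clear of everything.

Things in the scene. Friction and masses are not known exactly. Their poses are not given: they have to be found in the camera images.
- chassis: The competition robot's drive base, fixed: aluminium channel rails, four 96 mm black wheels, 320 mm wide, 440 mm long with the green roller (121 mm high) at its far end; in the middle the battery bay, an aluminium box with its rim 118 mm up. Origin on the work surface below the rails' middle; x points from the bay's front to the roller, y left. Latch (cover shut): x -90, y 0 mm.
- cover (a joint): Opening angle of the bay's cover, rad: 0 shut, growing as its front edge rises. Aluminium sheet 226 mm (chassis x) by 204 mm (y), 3 mm thick, hinged at its far (+x) edge. The stiff hinge stays where left (a few N at the front edge pushes it down). Over the last 7 mm rubber bumpers lift it again to 0.035 rad (6 mm proud at the latch) unless latched; 6 to 10 N on the latch holds it down.
- hinge_line (a point): Middle of the cover's hinge line, in the plane of the cover's top face, 121 mm above the work surface (chassis x = 92 mm). Its axes are the cover's: x from the front edge to the hinge, y along the hinge, z out of the top face; the cover spans x from -226 to 0 mm and y from -102 to 102 mm here. Vent marks are only printed flat on it.
- cover_edge (a point): Middle of the cover's front (free) edge, in its top face, 226 mm from the hinge line. Same axes as hinge_line.
- latch (a joint): Angle of the quarter-turn latch, rad: 0 open (slot parallel to the cover's front edge), growing clockwise from above; 1.571 locked, at its stop (slot pointing at the front edge). About 0.1 N m turns it. Its cam passes under a keeper in the bay only while the cover is pressed to within 2 mm of shut, then holds it (let go, the cover springs up some 2 mm onto the keeper, to about 0.01 rad).
- slot (a point): Centre of the slot's floor, on the latch's axis, 182 mm from the hinge line, 4 mm above the cover's top face. The latch is a black round head of 76 mm diameter, 18 mm high; a straight slot 32 mm wide and 14 mm deep runs right across it, open at both ends and the top, along this point's y axis, turning with it; z points out of the cover. Beyond 40 mm to the head's left and right the cover is bare.
- screw_jar: Bystander: jar of 42 mm diameter, 50 mm high, on the deck behind the cover. Origin under its centre.
- battery: Bystander: grey spare battery pack 135 x 48 x 28 mm, lying left of the drive base. Origin under its centre, x along it.
- tape: Bystander: black roll of tape, 68 mm across, 19 mm high. Origin under its centre.
- spare_wheel: Bystander: spare wheel lying flat, 96 mm across, 26 mm high. Origin under its centre.
- driver: Bystander: screwdriver lying on the table right of the drive base. Origin on the table under it, x along it.
- wrench: Bystander: spanner lying on the table right of the drive base. Origin on the table under it, x along it.
- offcut: Bystander: offcut of aluminium channel, 96 x 48 x 48 mm. Origin under its centre.

How it is judged:
By the outcome, as a careful person would: the job done as asked, in the order asked, and still so for the second after the job is handed in, with the robot touching nothing.
It also fails if it takes over 42 s, if anything falls off the work surface, if the arm or the gripper's body presses on something with over 40 N, if the wrist force passes 120 N, or if a joint passes its speed limit or range.

ROBOT

A 6-joint arm with a two-finger parallel gripper is mounted at the origin on the work surface. World frame = base frame: x ahead of the robot, y to its left, z up, the work surface at z = 0. Lengths are in mm, angles in rad, forces in N, time in s.
With the tool pointing down it reaches from about 350 to 875 mm from the base axis. Payload 4.2 kg.
Tool frame: the origin (TCP) lies at the very end of the fingers, on their centre line; the grasp point (between the pads) lies 19 mm behind it (pinch_z is the distance from the TCP to the grasp point, in mm); z points along the fingers, y is the line along which they close (so a half turn about z gives the same grasp; the last joint's range is limited). The gripper opens to 85 mm and grips with 20 to 120 N. Pads are 22 mm wide; open, the fingers measure 114 mm over their backs; the gripper's body (76 mm by 85 mm) begins 54 mm behind the grasp point. The pads swing forward as they close: fully open they stand 13 mm farther back than shut.
Start: joints at [-1.035, 0.385, 0.008, 0, -1.194, -0.259], TCP at [170.816, -601.183, 231.312] pointing down, gripper open.
Joint ranges: [-3.14, 3.14], [-1.21, 2.06], [-1.07, 1.41], [-3.16, 2.05], [-2.99, -0.16], [-3.1, 3.1]. Speed limits (rad/s): [2.79, 2.79, 3.14, 3.14, 3.14, 3.14].

INTERFACE

Orientations are given as a unit quaternion [x, y, z, w].
In Python, from bench import * gives the robot as it stands.
- The arm moves only by the tool arm_command, never from a script. Its argument "steps" is one flat list of numbers, 4 for each row, row after row: the shift along the tool's x, y, z in m, then the turn about the tool's z in rad. In form: [tx, ty, tz, roll, tx, ty, tz, roll, ...]. A call has 1 to 20 rows; each row shifts and turns the commanded pose from where the row before left it, along the tool's axes as they then stand; what a row does not reach is not made up. A row lasts 1/8 s, in which the tool goes at most 62.5 mm and 10.7 degrees, less where a joint would pass 70% of its speed; a pose out of reach is approached as far as the arm can. A call with a gripper value outside its range is refused whole. "grip" is the finger opening in m, from 0 to 0.0854, set as the call begins (left out, the last holds). The fingers move at their own pace and stop on an object; the grip force is fixed at half the most. Time passes only in rows, so rows that do not move let the fingers close. It gives the time, the measured TCP pose, the force, the opening and the grip force at its end, in the units of the state.
- read_state(): the state, without advancing time (a new reading comes with each control period).
- get_image(name): name is "side" or "top" or "wrist"; returns the picture (400x640x3 uint8, red, green, blue); there is no depth.
- get_calibration(name): a dict with "camera_matrix" (3x3 intrinsics, pixels), "cam_to_world" (4x4, takes a point from camera to world coordinates). Camera axes: x right, y down, z forward; pixel columns grow to the right and rows downward; lengths in mm; the calibration is good to about 2 mm. A picture is of the moment at which its call begins: read the wrist's pose just before it. get_calibration takes no time and is no camera call; for the wrist camera it gives the pose at the moment of the call.
- job_done(): hands the job in; it is judged then, once.
The state is a dict: "clock": time; "joints": joint angles; "joint_vel": joint speeds; "joint_efforts": joint torques, N m; "position": TCP position; "ee_rot": TCP orientation; "contact_force": force on the tool from outside, world axes, zero at the start; "wrist_torque": the same for the moment, N m; "gripper_width": finger opening in mm; "grasp_force": force on a finger pad.
Only numpy, scipy, OpenCV 4.12 (cv2) and the standard library are available. Lean on these libraries where they do the work, as an engineer would, in place of code of your own. Each camera call takes 0.05 s, during which the arm holds its last target. There are 200 camera calls.

## Working session

There is one attempt and no reset: what is moved stays moved. The work goes in short steps, Python scripts to look and compute and a tool call to move; the robot and the scene stay as the last step left them, time stands still between calls to the robot, and variables do not carry over. Pictures are saved under pics/ and viewed, at most 10 in all, crops included, and the job is handed in when it is done.

Besides the shell and the picture viewer there is one more tool, called by a JSON object that holds its "op" and its "data", one argument or row to a line. arm_command: Moves the arm, as the interface text tells. Its arguments: {"type":"object","properties":{"steps":{"type":"array","items":{"type":"number"}},"grip":{"type":"number"}},"required":["steps"]}

```bash
mkdir -p pics && python3 - <<'E'
from bench import *
import cv2,numpy as np
for n in ("side","top"):
    cv2.imwrite(f"pics/{n}0.png",cv2.cvtColor(get_image(n),cv2.COLOR_RGB2BGR))
    c=get_calibration(n);print(n,np.round(c["camera_matrix"],1).tolist(),np.round(c["cam_to_world"],3).tolist())
s=read_state();print(s)
E
```

```text
side [[407.8, 0.0, 322.4], [0.0, 407.8, 194.4], [0.0, 0.0, 1.0]] [[-0.93, -0.185, 0.319, 230.23], [-0.368, 0.466, -0.804, 817.809], [-0.0, -0.865, -0.501, 600.889], [0.0, 0.0, 0.0, 1.0]]
top [[370.2, 0.0, 313.5], [0.0, 370.2, 200.8], [0.0, 0.0, 1.0]] [[-0.003, -0.983, 0.181, 368.562], [-1.0, 0.004, 0.007, 29.501], [-0.008, -0.181, -0.983, 1118.511], [0.0, 0.0, 0.0, 1.0]]
{'clock': 0.1, 'joints': array([-1.03539271e+00,  3.85501922e-01,  6.77682677e-03, -4.31547635e-04,
       -1.19399739e+00, -2.58595029e-01]), 'joint_vel': array([-0.00062708, -0.00109239,  0.00440336,  0.00135177, -0.00179386,
        0.00026764]), 'joint_efforts': array([-7.64859578e-04, -3.93319023e+01,  1.88929349e+01,  4.19788420e+00,
       -2.55266583e-03,  1.01421676e-05]), 'position': array([ 170.67916992, -600.71032492,  230.32365303]), 'ee_rot': array([-1.37883950e-01,  9.90447903e-01,  9.65724496e-04, -1.87416162e-04]), 'contact_force': array([-0.86974156,  0.74964869, -0.11192869]), 'wrist_torque': array([-0.00237931, -0.01345108,  0.04899903]), 'grasp_force': 0.0, 'gripper_width': 85.38194439297821}
```

View pics/top0.png

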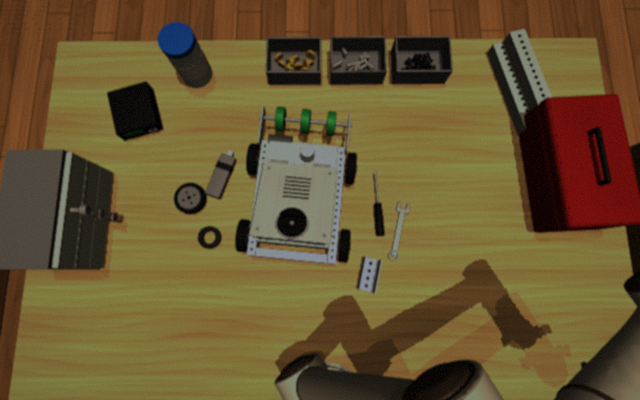

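View pics/side0.png

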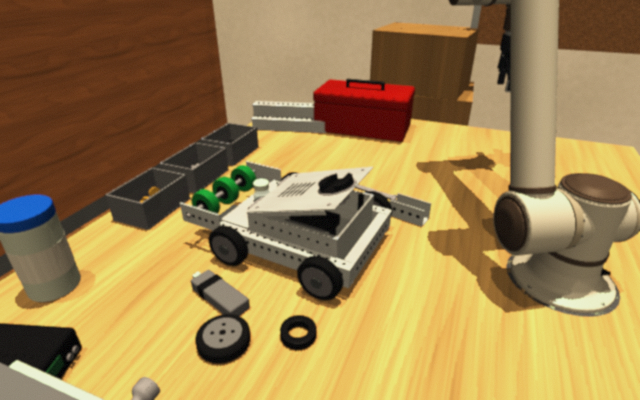

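The top view shows the chassis centred near (300,195), with its front toward the robot, the roller at (305,121) and the latch at (292,222). In the side view the cover is partly raised, with the latch at (338,183). I'll enlarge crops of both views.

```bash
cat > h.py <<'E'
import cv2,numpy as np
from bench import *
def ray(c,p):
    K,T=np.array(c["camera_matrix"]),np.array(c["cam_to_world"])
    d=T[:3,:3]@np.linalg.solve(K,[p[0],p[1],1.]);return T[:3,3],d/np.linalg.norm(d)
def onz(c,p,z):
    o,d=ray(c,p);return o+d*(z-o[2])/d[2]
def tri(rs):
    A=sum(np.eye(3)-np.outer(d,d) for o,d in rs);b=sum((np.eye(3)-np.outer(d,d))@o for o,d in rs)
    p=np.linalg.solve(A,b);return p,[np.linalg.norm(np.cross(p-o,d)) for o,d in rs]
def proj(c,X):
    K,T=np.array(c["camera_matrix"]),np.array(c["cam_to_world"])
    q=K@(T[:3,:3].T@(np.asarray(X)-T[:3,3]));return q[:2]/q[2]
E
python3 - <<'E'
from h import *
t=cv2.imread("pics/top0.png");s=cv2.imread("pics/side0.png")
a=cv2.resize(t[100:270,225:365],None,fx=3,fy=3,interpolation=cv2.INTER_CUBIC)
b=cv2.resize(s[155:300,175:435],None,fx=3,fy=3,interpolation=cv2.INTER_CUBIC)
cv2.imwrite("pics/tc.png",a);cv2.imwrite("pics/sc.png",b)
E
```

```text
(no output)
```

View pics/tc.png

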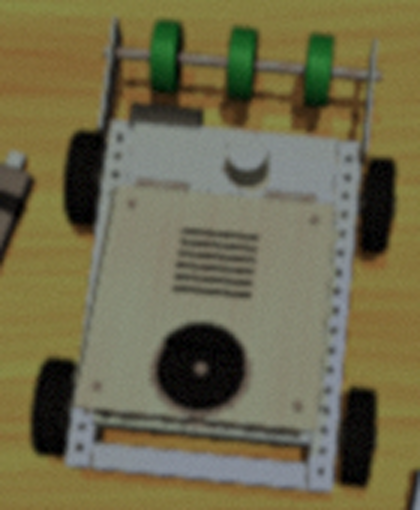

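View pics/sc.png

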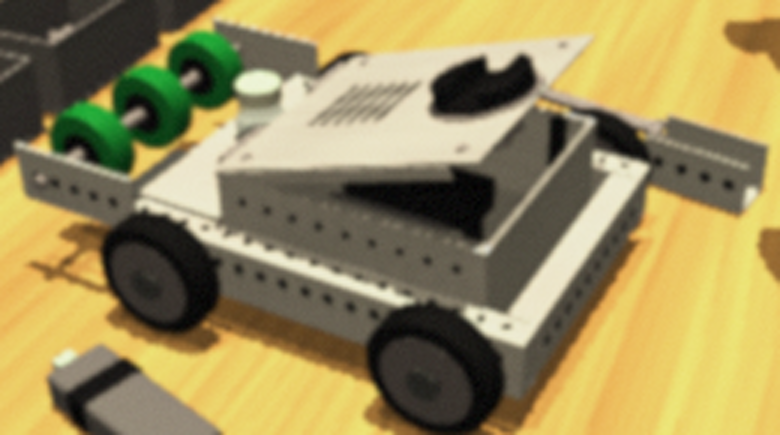

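The enlarged views (crop pixels) show:
- **Top:** front cover corners at about (75,408) and (330,432), hinge end at (110,188), latch centre at (200,368).
- **Side:** front-left corner at (480,165), front-right at (593,37), rear-left at (220,168).

I'll triangulate these points.

```bash
python3 - <<'E'
from h import *
ct,cs=get_calibration("top"),get_calibration("side")
T=lambda u,v:((u+.5)/3-.5+225,(v+.5)/3-.5+100)
S=lambda u,v:((u+.5)/3-.5+175,(v+.5)/3-.5+155)
for n,a,b in (("FL",(75,408),(480,164)),("FR",(330,432),(593,37)),("RL",(112,188),(220,167)),("latch",(200,366),(484,85)),("screwFL",(97,386),(462,149)),("screwFR",(297,407),(563,44)),("screwRR",(314,219),(364,62)),("screwRL",(131,203),(247,157))):
    p,e=tri([ray(ct,T(*a)),ray(cs,S(*b))]);print(n,p.round(1),np.round(e,1))
z=50
for z in (60,):
  L=[onz(ct,T(*p),z) for p in ((115,125),(68,465),(355,145),(330,490))]
  print(np.round(L,1), [np.arctan2(*(L[i]-L[i+1])[[1,0]]) for i in (0,2)])
g=[onz(ct,T(*p),121) for p in ((165,55),(320,68))];print(np.round(g,1))
E
```

```text
FL [451.6 197.1 186.5] [0.4 0.4]
FR [433.8 -16.4 181.2] [2.3 2.3]
RL [659.8 179.  125.5] [1.7 1.7]
latch [486.9  92.5 183.7] [0.5 0.5]
screwFL [470.4 179.6 183.4] [0.4 0.4]
screwFR [452.3  10.8 184.7] [0. 0.]
screwRR [629.8  -7.5 126.8] [0.7 0.7]
screwRL [646.  161.4 126.6] [0.6 0.6]
[[746.  188.1  60. ]
 [409.5 225.1  60. ]
 [723.9 -51.4  60. ]
 [385.5 -22.1  60. ]] [np.float64(-0.10945327512948039), np.float64(-0.08616579497539192)]
[[793.9 132.8 121. ]
 [780.  -14.8 121. ]]
```

Estimates from the cover's screws: yaw -0.10, opening about 0.31 rad, hinge (657,75,121). The shut latch should be near (475,93).

I'll move above the latch with translation only, then turn about 2.97 rad counter-clockwise so the last joint has room for the clockwise turn.

{"op": "arm_command", "data": {
  "steps": [-0.012,0.0146,-0.005,0,-0.024,0.0292,-0.005,0,-0.024,0.0292,-0.005,0,-0.024,0.0292,-0.005,0,-0.024,0.0292,-0.005,0,-0.024,0.0292,-0.005,0,-0.024,0.0292,-0.005,0,-0.024,0.0292,-0.005,0,-0.024,0.0292,-0.005,0,-0.024,0.0292,-0.005,0,-0.024,0.0292,-0.005,0,-0.024,0.0292,-0.005,0,-0.024,0.0292,-0.005,0,-0.024,0.0292,-0.005,0,-0.024,0.0292,-0.005,0,-0.024,0.0292,-0.005,0,-0.024,0.0292,-0.005,0,-0.024,0.0292,-0.005,0,-0.024,0.0292,-0.005,0,-0.012,0.0146,-0.005,0],
  "grip": 0.03
}}

```text
clock: 2.6
position: [457.5, 58.8, 331.4]
ee_rot: [-0.139, 0.99, 0.0, -0.0]
contact_force: [0.5, -0.6, -0.2]
gripper_width: 30.4
grasp_force: 0.0
```

{"op": "arm_command", "data": {
  "steps": [0,0,0,-0.165,0,0,0,-0.165,0,0,0,-0.165,0,0,0,-0.165,0,0,0,-0.165,0,0,0,-0.165,0,0,0,-0.165,0,0,0,-0.165,0,0,0,-0.165,0,0,0,-0.165,0,0,0,-0.165,0,0,0,-0.165,0,0,0,-0.165,0,0,0,-0.165,0,0,0,-0.165,0,0,0,-0.165,0,0,0,-0.165,0,0,0,-0.165,0,0,0,0]
}}

```text
clock: 4.97
position: [457.3, 56.9, 331.5]
ee_rot: [0.999, 0.052, 0.0, -0.0]
contact_force: [-0.6, -0.4, -0.5]
gripper_width: 30.3
grasp_force: 0.0
```

```bash
python3 - <<'E'
from h import *
s=read_state();print(s["joints"].round(3),s["position"].round(1),s["gripper_width"])
from scipy.spatial.transform import Rotation as R
print(R.from_quat(s["ee_rot"]).as_matrix().round(3),s["clock"])
c=get_calibration("wrist");cv2.imwrite("pics/w1.png",cv2.cvtColor(get_image("wrist"),cv2.COLOR_RGB2BGR))
np.savez("w1.npz",**c);print(np.round(c["camera_matrix"],1).tolist(),np.round(c["cam_to_world"],3).tolist())
E
```

```text
[ 0.478  0.038 -0.191 -0.    -1.341  1.196] [457.3  56.9 331.5] 30.30826019487356
[[ 0.995  0.103  0.   ]
 [ 0.103 -0.995  0.   ]
 [ 0.    -0.    -1.   ]] 4.975
[[353.4, 0.0, 319.9], [0.0, 353.4, 209.6], [0.0, 0.0, 1.0]] [[0.102, -0.944, -0.315, 538.229], [-0.995, -0.097, -0.032, 64.849], [-0.001, 0.316, -0.949, 474.008], [0.0, 0.0, 0.0, 1.0]]
```

View pics/w1.png

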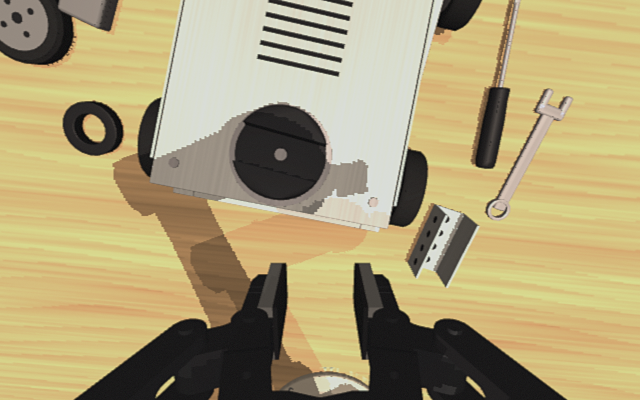

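The wrist view shows the latch with its slot centre at (280,154). The slot edges run (247,121)-(327,145) and (233,160)-(312,182), and the cover's front edge runs (152,182)-(388,230). Next I'll get the latch position, slot direction and cover angle by triangulating with the top view.

```bash
python3 - <<'E'
from h import *
ct,cs=get_calibration("top"),get_calibration("side");w=dict(np.load("w1.npz"))
T=lambda u,v:((u+.5)/3-.5+225,(v+.5)/3-.5+100)
S=lambda u,v:((u+.5)/3-.5+175,(v+.5)/3-.5+155)
for n,a,b,c in (("latch",(280,154),(200,367),None),("sFL",(174,162),(97,386),(462,149)),("sFR",(373,202),(297,407),(563,44))):
    r=[ray(w,a),ray(ct,T(*b))]+([ray(cs,S(*c))] if c else [])
    p,e=tri(r);print(n,p.round(1),np.round(e,1))
th=.312;yaw=-.1;H=np.array([656.6,75.3,121])
ex=np.array([np.cos(yaw)*np.cos(th),np.sin(yaw)*np.cos(th),-np.sin(th)]);ey=np.array([-np.sin(yaw),np.cos(yaw),0]);ez=np.cross(ex,ey)
def cov(p,h):
    o,d=ray(w,p);q=o+d*((H+h*ez-o)@ez)/(d@ez)-H;return np.round([q@ex,q@ey],1)
for n,p,h in (("c",(280,154),4),("a",(247,121),18),("b",(327,145),18),("d",(233,160),18),("e",(312,182),18),("FL",(152,182),0),("FR",(388,230),0),("v1",(258,57),0),("v2",(338,74),0)):print(n,cov(p,h))
E
```

```text
latch [486.6  92.7 183.9] [0.1 0.1]
sFL [470.5 179.7 183.4] [0.3 0.2 0.5]
sFR [452.8  10.6 184.2] [0.8 0.5 0.5]
c [-181.6    0.7]
a [-163.1   29.9]
b [-168.8  -35.6]
d [-195.3   34.8]
e [-200.1  -29.5]
FL [-224.8   99.7]
FR [-226.6 -102.2]
v1 [-105.2   34.4]
v2 [-104.7  -34.1]
```

The measurements agree: slot at cover x -182, y 0, cover angle 0.31, and the slot is already about 0.08 rad clockwise. Next I'll align with the slot, close the fingers, and push the cover down on the bare right side at cover (-195,-70).

{"op": "arm_command", "data": {
  "steps": [0,0,0,0.142,0,0,0,0.142,0.004,0.016,0.02,0,0,0.0155,0.02,0,0,0,0.03,0,0,0,0.03,0,0,0,0.02,0,0,0,0.01,0,0,0,0.008,0,0,0,0.008,0,0,0,0.008,0,0,0,0.008,0,0,0,0.008,0,0,0,0,0],
  "grip": 0.0
}}

```text
clock: 6.78
position: [455.8, 25.3, 160.6]
ee_rot: [0.996, -0.089, -0.001, 0.0]
contact_force: [-0.1, -0.4, -0.9]
gripper_width: 0.3
grasp_force: 0.0
```

{"op": "arm_command", "data": {
  "steps": [0,0,0.008,0,0,0,0.008,0,0,0,0.008,0]
}}

```text
clock: 7.15
position: [456.0, 25.4, 136.7]
ee_rot: [0.996, -0.089, -0.0, 0.0]
contact_force: [-0.8, 1.2, 0.6]
gripper_width: 0.3
grasp_force: 0.3
```

```bash
python3 - <<'E'
from h import *
s=read_state();print(s["contact_force"],s["position"])
b=cv2.resize(get_image("side")[120:300,175:475],None,fx=2.5,fy=2.5,interpolation=cv2.INTER_CUBIC)
cv2.imwrite("pics/s2.png",cv2.cvtColor(b,cv2.COLOR_RGB2BGR))
E
```

```text
[-0.81461633  1.22302144  0.61834928] [456.04158495  25.35690499 136.69674766]
```

View pics/s2.png

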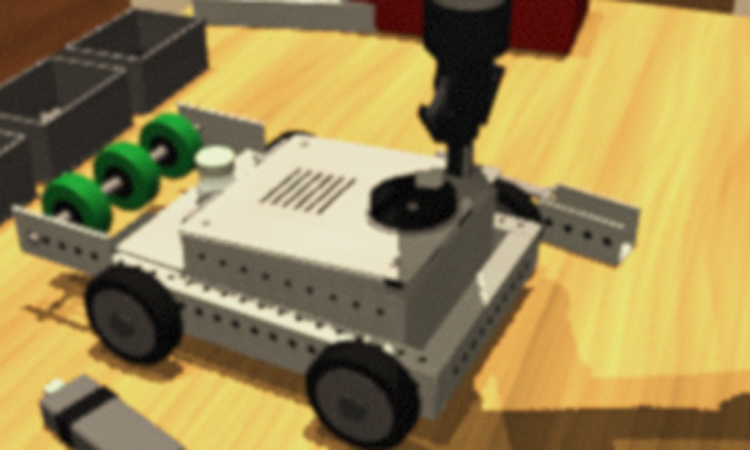

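The cover is going down under the closed fingertip beside the latch, at about (460,170) in this crop, and is nearly shut. I'll finish the push.

{"op": "arm_command", "data": {
  "steps": [0,0,0.006,0,0,0,0.004,0,0,0,0.003,0,0,0,0,0]
}}

```text
clock: 7.7
position: [456.1, 25.4, 124.5]
ee_rot: [0.996, -0.089, -0.0, 0.0]
contact_force: [-2.0, -0.1, 3.4]
gripper_width: -0.2
grasp_force: 1.5
```

Bumper contact at about 3.4 N. Now I'll lift, shift over the latch, spread the fingers 30 mm along the slot, and take one close look.

{"op": "arm_command", "data": {
  "steps": [0,0,-0.02,0,0,0,-0.03,0,0,0,-0.02,0,0.002,-0.02,0,0,0.002,-0.02,0,0,0.002,-0.02,0,0,0.001,-0.0105,0,0,0,0,0,0],
  "grip": 0.03
}}

```text
clock: 8.7
position: [475.6, 94.4, 193.7]
ee_rot: [0.996, -0.089, -0.001, 0.0]
contact_force: [0.5, 0.3, -0.2]
gripper_width: 29.9
grasp_force: 0.0
```

```bash
python3 - <<'E'
from h import *
s=read_state();print(s["position"],s["gripper_width"])
c=get_calibration("wrist");np.savez("w2.npz",**c)
cv2.imwrite("pics/w2.png",cv2.cvtColor(get_image("wrist"),cv2.COLOR_RGB2BGR))
E
```

```text
[475.61733536  94.41757457 193.69884508] 29.89959049502017
```

View pics/w2.png

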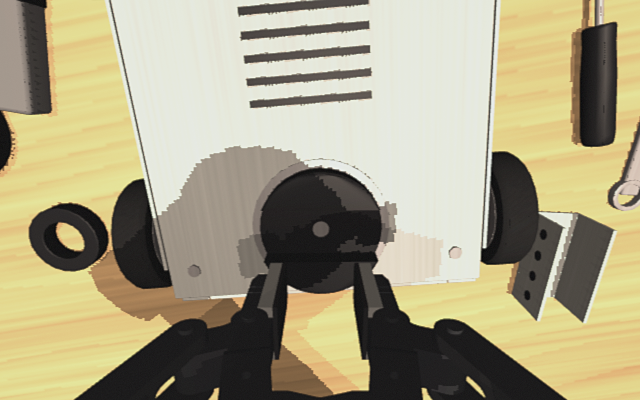

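The slot centre is at (321,229). Its near edge runs level from (268,262) to (375,262), so it is aligned with the fingers. I'll compute the offset from the fingertips.

```bash
python3 - <<'E'
from h import *
from scipy.spatial.transform import Rotation as R
w=dict(np.load("w2.npz"));s=read_state();M=R.from_quat(s["ee_rot"]).as_matrix()
for z in (125,131): 
  p=onz(w,(321,229),z);print(p.round(1),(M.T@(p-s["position"])).round(1))
for q in ((268,262),(375,262),(285,170),(355,171)):print((M.T@(onz(w,q,145)-s["position"])).round(1))
E
```

```text
[473.3  93.9 125. ] [-2.   0.2 68.8]
[475.6  93.5 131. ] [ 0.4  0.2 62.8]
[-15.4 -31.6  48.8]
[-15.4  32.6  48.9]
[ 40.7 -19.6  48.8]
[40.2 18.9 48.8]
```

Centred within 1 mm. Descending into the slot.

{"op": "arm_command", "data": {
  "steps": [0,0,0.02,0,0,0,0.02,0,0,0,0.012,0,0,0,0.006,0,0,0,0.005,0,0,0,0.003,0,0,0,0,0]
}}

```text
clock: 9.62
position: [475.8, 93.5, 129.0]
ee_rot: [0.996, -0.089, 0.0, -0.0]
contact_force: [-1.5, -0.6, 3.9]
gripper_width: 29.9
grasp_force: 1.6
```

{"op": "arm_command", "data": {
  "steps": [0,0,0.002,0,0,0,0.002,0,0,0,0,0]
}}

```text
clock: 10.0
position: [475.7, 93.6, 125.3]
ee_rot: [0.996, -0.089, 0.0, -0.0]
contact_force: [-2.8, 0.1, 6.5]
gripper_width: 30.3
grasp_force: 3.3
```

{"op": "arm_command", "data": {
  "steps": [0,0,0.002,0,0,0,0.001,0,0,0,0,0]
}}

```text
clock: 10.38
position: [475.8, 93.6, 124.3]
ee_rot: [0.996, -0.089, 0.001, -0.0]
contact_force: [-7.0, 0.8, 19.4]
gripper_width: 30.0
grasp_force: 9.4
```

The force has risen to 19 N with no further travel, so the cover is home. Turning clockwise.

{"op": "arm_command", "data": {
  "steps": [0,0,0,0.1,0,0,0,0.12,0,0,0,0.12,0,0,0,0.12,0,0,0,0.12,0,0,0,0.12,0,0,0,0.12,0,0,0,0.12,0,0,0,0.12,0,0,0,0.12,0,0,0,0.12,0,0,0,0.1,0,0,0,0]
}}

```text
clock: 12.0
position: [475.6, 94.1, 124.3]
ee_rot: [-0.704, 0.71, -0.0, 0.001]
contact_force: [-8.4, 2.6, 18.9]
gripper_width: 29.7
grasp_force: 9.6
```

```bash
python3 - <<'E'
from h import *
s=read_state();print(s["position"].round(1),s["joints"].round(2),s["contact_force"].round(1),s["wrist_torque"].round(3))
E
```

```text
[475.6  94.1 124.3] [ 0.53  0.26 -0.48 -0.   -0.83 -0.54] [-8.4  2.6 18.9] [ 0.735  2.725 -0.087]
```

{"op": "arm_command", "data": {
  "steps": [0,0,0,0.08,0,0,0,0.08,0,0,0,0.06,0,0,0,0]
}}

```text
clock: 12.5
position: [476.8, 93.8, 124.3]
ee_rot: [-0.623, 0.783, -0.001, 0.002]
contact_force: [-4.7, -1.7, 16.4]
gripper_width: 30.1
grasp_force: 8.2
```

```bash
python3 - <<'E'
from h import *
s=read_state();print(s["joints"].round(3),s["contact_force"].round(1),s["wrist_torque"].round(3),s["ee_rot"].round(4))
E
```

```text
[ 0.53   0.262 -0.479  0.002 -0.827 -0.758] [-4.7 -1.7 16.4] [-0.142  1.579 -0.108] [-0.6226  0.7826 -0.0009  0.0015]
```

{"op": "arm_command", "data": {
  "steps": [0,0,0,0.04,0,0,0,0.04,0,0,0,0]
}}

```text
clock: 12.88
position: [477.2, 93.7, 124.3]
ee_rot: [-0.591, 0.807, -0.001, 0.002]
contact_force: [-3.3, -2.2, 15.1]
gripper_width: 30.1
grasp_force: 7.6
```

```bash
python3 - <<'E'
from h import *
s=read_state();print(s["joints"].round(3),s["contact_force"].round(1),s["wrist_torque"].round(3),s["ee_rot"].round(4))
E
```

```text
[ 0.53   0.262 -0.478  0.003 -0.827 -0.838] [-3.3 -2.2 15.1] [-0.466  1.05  -0.006] [-0.5909  0.8067 -0.0012  0.0018]
```

{"op": "arm_command", "data": {
  "steps": [0,0,0,0.05,0,0,0,0.05,0,0,0,0]
}}

```text
clock: 13.25
position: [477.8, 93.9, 124.4]
ee_rot: [-0.551, 0.834, -0.002, 0.002]
contact_force: [-2.6, -1.0, 13.3]
gripper_width: 30.2
grasp_force: 20.3
```

```bash
python3 - <<'E'
from h import *
s=read_state();print(s["joints"].round(3),s["joint_efforts"].round(3),s["contact_force"].round(1),s["wrist_torque"].round(3),2*np.arctan2(s["ee_rot"][1],s["ee_rot"][0])-2*np.pi)
b=get_image("wrist");cv2.imwrite("pics/w3.png",cv2.cvtColor(b,cv2.COLOR_RGB2BGR))
E
```

```text
[ 0.53   0.262 -0.478  0.004 -0.826 -0.936] [ -0.087 -22.906  12.28    1.45    0.867  -0.812] [-2.6 -1.  13.3] [-0.482  0.748  0.797] -1.9738131375020291
```

View pics/w3.png

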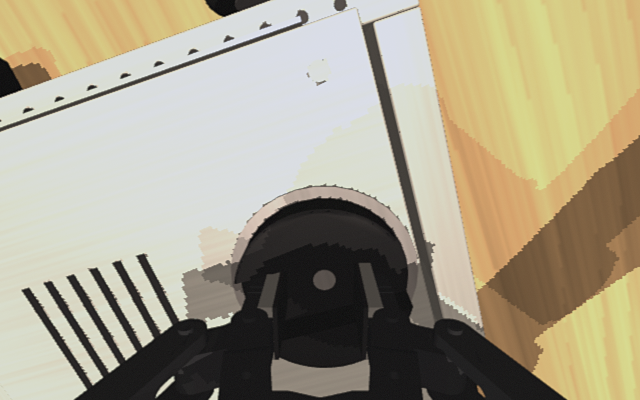

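Torque jumped to 0.8 N m, so the latch is at its stop. The wrist view shows the latch under the fingers at (323,280) and the cover down. I'll back off within the play and lift straight out.

{"op": "arm_command", "data": {
  "steps": [0,0,0,-0.1,0,0,0,-0.1,0,0,-0.005,0,0,0,-0.01,0,0,0,-0.02,0,0,0,-0.03,0,0,0,-0.04,0,0,0,-0.04,0,0,0,-0.04,0,0,0,0,0]
}}

```text
clock: 14.55
position: [476.9, 94.0, 309.9]
ee_rot: [-0.63, 0.777, -0.001, 0.004]
contact_force: [0.1, -0.2, -1.1]
gripper_width: 29.8
grasp_force: 0.0
```

```bash
python3 - <<'E'
from h import *
s=read_state();print(s["contact_force"].round(1),s["position"].round(1))
c=get_calibration("wrist");np.savez("w4.npz",**c)
b=get_image("wrist");cv2.imwrite("pics/w4.png",cv2.cvtColor(b,cv2.COLOR_RGB2BGR))
E
```

```text
[ 0.1 -0.2 -1.1] [476.9  94.  309.9]
```

View pics/w4.png

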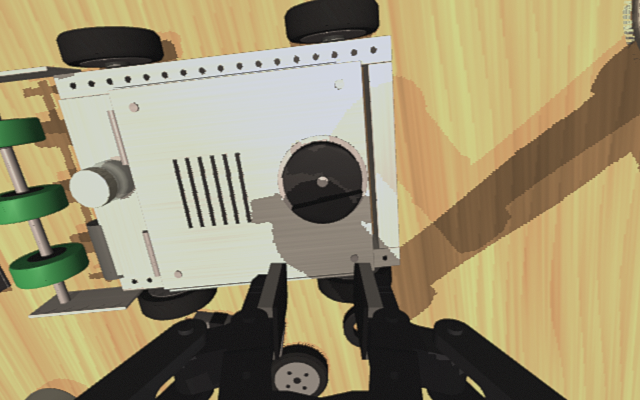

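The cover is down. The latch is at (323,182), with the visible slot edge from (290,207) to (362,190). I'll check the slot's angle against the chassis on its plane.

```bash
python3 - <<'E'
from h import *
w=dict(np.load("w4.npz"));g=cv2.imread("pics/w4.png")
def ang(p,q,z):
    a,b=onz(w,p,z),onz(w,q,z);d=b-a;return np.round(a,1),np.round(b,1),round(float(np.arctan2(d[1],d[0])),3)
print("slot",ang((362,190),(290,207),141)); print("rail",ang((378,48),(70,86),60))
print("screws",ang((338,85),(134,107),121.5),ang((354,258),(178,274),121.5))
print(onz(w,(323,182),127).round(1))
i=cv2.resize(g[130:235,265:385],None,fx=5,fy=5,interpolation=cv2.INTER_CUBIC)
cv2.imwrite("pics/w4c.png",cv2.convertScaleAbs(i,alpha=2.5))
E
```

```text
slot (array([441.3, 105.8, 141. ]), array([509.4, 108.2, 141. ]), 0.035)
rail (array([395.4, -13.9,  60. ]), array([717.5, -45. ,  60. ]), -0.096)
screws (array([444.6,  12.6, 121.5]), array([628. ,  -7.1, 121.5]), -0.107) (array([460.7, 181.8, 121.5]), array([645.6, 162.3, 121.5]), -0.105)
[475.2  94.7 127. ]
```

View pics/w4c.png

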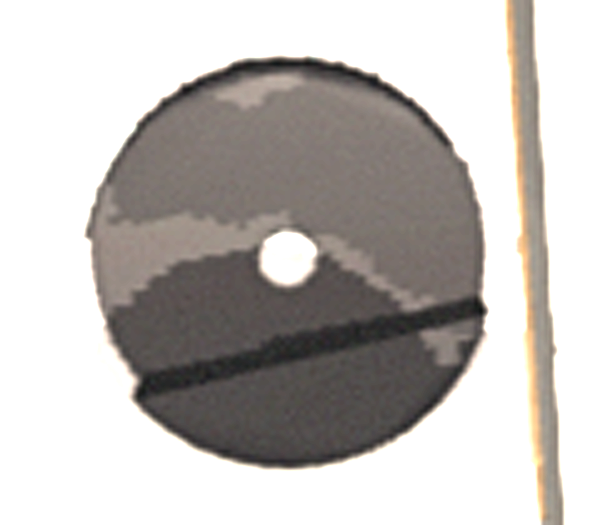

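On its plane the slot reads about 0.14 rad short of locked. Backing off while still pressing probably dragged it back by friction. I'll re-enter, press, turn to the stop again, and this time unload before backing off.

{"op": "arm_command", "data": {
  "steps": [0,0,0,-0.11,0,0,0,-0.1,0,0.0015,0.04,0,0,0,0.04,0,0,0,0.04,0,0,0,0.03,0,0,0,0.015,0,0,0,0.01,0,0,0,0.005,0,0,0,0.003,0,0,0,0,0]
}}

```text
clock: 15.98
position: [473.4, 93.1, 124.5]
ee_rot: [0.708, -0.706, -0.0, 0.001]
contact_force: [-5.0, -1.0, 8.0]
gripper_width: 30.2
grasp_force: 3.9
```

{"op": "arm_command", "data": {
  "steps": [0,-0.002,0,0.1,0,0,0,0.1,0,0,0,0.1,0,0,0,0.08,0,0,0,0.03,0,0,0,0]
}}

```text
clock: 16.73
position: [477.1, 93.9, 124.7]
ee_rot: [-0.551, 0.835, -0.001, 0.001]
contact_force: [-1.4, -0.0, 5.6]
gripper_width: 30.1
grasp_force: 16.5
```

```bash
python3 - <<'E'
from h import *
s=read_state();print(s["contact_force"].round(1),s["wrist_torque"].round(3),s["position"].round(1),2*np.arctan2(abs(s["ee_rot"][1]),-abs(s["ee_rot"][0]))-2*np.pi)
E
```

```text
[-1.4 -0.   5.6] [-0.001  0.426  0.771] [477.1  93.9 124.7] -1.9746353961097594
```

Same stop again, at 0.77 N m. Now I'll unload first, then back off and lift.

{"op": "arm_command", "data": {
  "steps": [0,0,-0.002,0,0,0,-0.003,0,0,0,-0.002,0,0,0,0,0,0,0,0,-0.1,0,0,0,-0.1,0,0,0,-0.05,0,0,-0.005,0,0,0,-0.01,0,0,0,-0.02,0,0,0,-0.03,0,0,0,-0.04,0,0,0,-0.04,0,0,0,-0.04,0,0,0,0,0]
}}

```text
clock: 18.6
position: [477.5, 94.0, 319.7]
ee_rot: [-0.649, 0.761, -0.001, 0.004]
contact_force: [1.3, -0.0, -1.0]
gripper_width: 29.4
grasp_force: 0.0
```

```bash
python3 - <<'E'
from h import *
s=read_state();print(s["contact_force"].round(1),s["position"].round(1))
c=get_calibration("wrist");np.savez("w5.npz",**c)
g=cv2.cvtColor(get_image("wrist"),cv2.COLOR_RGB2BGR);cv2.imwrite("pics/w5.png",g)
u,v=proj(c,(475.5,93.7,135)).astype(int);v0,u0=v-55,u-60;print(u0,v0)
# darkest band = slot wall: line through it
b=cv2.GaussianBlur(g,(3,3),0).max(2)
m=np.zeros_like(b);q=proj(c,(475.5,93.7,139));cv2.circle(m,(int(q[0]),int(q[1])),36,255,-1)
for t in (12,15,18,22):
    k=((b<t)&(m>0)).astype(np.uint8);n,l,st,_=cv2.connectedComponentsWithStats(k)
    if n<2: continue
    i=1+st[1:,4].argmax();y,x=np.nonzero(l==i);vx,vy,x0,y0=cv2.fitLine(np.c_[x,y].astype(np.float32),cv2.DIST_L2,0,.01,.01).ravel()
    P=[onz(c,(x0+s_*vx*30,y0+s_*vy*30),134) for s_ in (1,-1)];d=P[1]-P[0];print(t,len(x),x0,y0,np.arctan(d[1]/d[0]).round(3))
E
```

```text
[ 1.3 -0.  -1. ] [477.5  94.  319.7]
263 125
18 16 301.0625 197.3125 -0.085
22 212 321.82074 196.27359 -0.109
```

The slot now reads -0.109 against the chassis's -0.103, so the latch is fully locked. The arm is 180 mm clear, so I'm handing it in.

```bash
python3 -c "
from bench import *
print(job_done())"
```

```text
the job is handed in; nothing more can be done
None
```

The battery bay is closed: the cover was pushed down and pressed home, and the latch was turned clockwise to its stop (slot within 0.01 rad of locked), taking a second turn because backing off the first time dragged it about 0.14 rad; the job was handed in at about 18.7 s with the arm clear.

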